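Rake a heap of desiccant blocks level in its tray

TASK

Take the rake off its rubber pad, set its runners gently down on both rails inside the steel tray, behind the heap of desiccant blocks, and slide it along the rails to near the far end, its runners resting lightly on the rails all the way (under 2 kg of push), so that all ten blocks end up down on the tray floor between the rails, one layer deep, none lying on another (leaning a little is all right). Level the blocks with the rake only, not with the fingers, and do not shift the rack, the box or the pen. Then stand the rake upright back on the middle of its pad and let go.

Things in the scene. Friction and masses are not known exactly. Their poses are not given: they have to be found in the camera images.
- tray: Open steel desiccant tray 252 x 178 mm, walls 50 mm high; origin at the centre of its underside, z up, y along its length. Floor 4 mm above the origin. The bed is 132 mm wide (x -66 to 66), 242 mm long. Inside each long wall runs a grey rail with a flat top (x 66 to 86 and -86 to -66, full length). The heap is towards the -y end: upper blocks at y -67 to -34, lower ones at -81 to -20.
- bed_floor (a point): Centre of the tray floor, axes as the tray's. The two rails match one another but are set by hand, NOT measured and not level: at mid-length their tops are 29 to 33 mm above this point, and along y they rise or fall evenly by up to 6 mm per 100 mm (22 to 40 mm at the ends), different each time: feel for them and follow them. They are rigid.
- rake: Hand rake with upright grip, about 0.24 kg, standing on its two runners on the pad; origin midway between the runners at the level of their undersides, z up, x along the head. Runners 10 mm wide, 44 mm long along y, centred at x = -76 and 76: they ride on the rails when the rake's origin is over the tray's centre line and the axes agree (5 mm play to each side). Pushed along y, either side first.
- rake_teeth (a point): Middle of the row of seven teeth (x -60 to 60, y -4 to 4), at their tips, 2 mm above the rake's origin, axes as the rake's. Riding on the rails the teeth clear one layer of blocks and catch any block lying on top. Cross bar 162 mm long, 21 to 33 mm above the tips.
- rake_grip (a point): Middle of the rake's black grip, 84 mm above the rake's origin, axes as the rake's. Flat faces: 44 mm wide along x, 14 mm thick along y, from 28 mm below to 28 mm above this point. Grip it across y, from above; the same after a half turn.
- pad: Flat black rubber parking pad 190 x 80 mm, 4 mm thick, fixed on the bench to the left or the right of the tray; origin at the centre of its underside, so its top is at z = 4 mm; long side along x.
- rack: White sample rack 120 x 100 x 54 mm with short dark tubes, bystander; origin at the centre of its underside.
- sample_box: White rack with a clear lid, 120 x 100 x 73 mm, bystander; origin at the centre of its underside.
- marker: Marker pen 130 mm long along x, 12 mm thick, lying on a sheet of paper, bystander; origin under its middle.
- block0: Off-white hexagonal desiccant block, 24 mm across flats (28 across corners), 24 mm high, about 16 g; origin at its centre. On the tray floor, on end or on any side, its origin is 16 mm above the tray's origin. Starts in the bottom layer of the heap.
- block1: Off-white hexagonal desiccant block, 24 mm across flats (28 across corners), 24 mm high, about 16 g; origin at its centre. On the tray floor, on end or on any side, its origin is 16 mm above the tray's origin. Starts in the bottom layer of the heap.
- block2: Off-white hexagonal desiccant block, 24 mm across flats (28 across corners), 24 mm high, about 16 g; origin at its centre. On the tray floor, on end or on any side, its origin is 16 mm above the tray's origin. Starts in the bottom layer of the heap.
- block3: Off-white hexagonal desiccant block, 24 mm across flats (28 across corners), 24 mm high, about 16 g; origin at its centre. On the tray floor, on end or on any side, its origin is 16 mm above the tray's origin. Starts in the bottom layer of the heap.
- block4: Off-white hexagonal desiccant block, 24 mm across flats (28 across corners), 24 mm high, about 16 g; origin at its centre. On the tray floor, on end or on any side, its origin is 16 mm above the tray's origin. Starts in the bottom layer of the heap.
- block5: Off-white hexagonal desiccant block, 24 mm across flats (28 across corners), 24 mm high, about 16 g; origin at its centre. On the tray floor, on end or on any side, its origin is 16 mm above the tray's origin. Starts in the bottom layer of the heap.
- block6: Off-white hexagonal desiccant block, 24 mm across flats (28 across corners), 24 mm high, about 16 g; origin at its centre. On the tray floor, on end or on any side, its origin is 16 mm above the tray's origin. Starts in the upper layer of the heap.
- block7: Off-white hexagonal desiccant block, 24 mm across flats (28 across corners), 24 mm high, about 16 g; origin at its centre. On the tray floor, on end or on any side, its origin is 16 mm above the tray's origin. Starts in the upper layer of the heap.
- block8: Off-white hexagonal desiccant block, 24 mm across flats (28 across corners), 24 mm high, about 16 g; origin at its centre. On the tray floor, on end or on any side, its origin is 16 mm above the tray's origin. Starts in the upper layer of the heap.
- block9: Off-white hexagonal desiccant block, 24 mm across flats (28 across corners), 24 mm high, about 16 g; origin at its centre. On the tray floor, on end or on any side, its origin is 16 mm above the tray's origin. Starts alone, flat on the tray floor near the far (+y) end.

How it is judged:
On the way, in this order (a step that is already met when the one before it is completed fails the run):
1. the rake rides on the tray's rails behind the heap (its origin at y below -70 mm in the tray's frame, pressing with over 0.5 N) (y of rake in the frame of tray between -0.13 and -0.07 m and contact force between rake and tray above 0.5 N), for 0.1 s.
2. still riding on the rails with over 0.5 N as it passes through the heap (y -50 to -10 mm) (y of rake in the frame of tray between -0.05 and -0.01 m and contact force between rake and tray above 0.5 N), for 0.1 s.
3. still riding on the rails with over 0.5 N near the far end (y over 60 mm) (y of rake in the frame of tray between 0.06 and 0.13 m and contact force between rake and tray above 0.5 N), for 0.1 s.
At the end, for the whole second after the job is handed in: All ten blocks at rest on the tray floor between the rails, one layer deep (origins 12 to 25 mm above the tray's origin: leaning a little is all right, lying on another is not); the rake upright (within 0.1 rad) and at rest on its pad, its origin within 35 mm of the pad's centre (z of block0 in the frame of tray between 0.012 and 0.025 m and z of block1 in the frame of tray between 0.012 and 0.025 m and z of block2 in the frame of tray between 0.012 and 0.025 m and z of block3 in the frame of tray between 0.012 and 0.025 m and z of block4 in the frame of tray between 0.012 and 0.025 m and z of block5 in the frame of tray between 0.012 and 0.025 m and z of block6 in the frame of tray between 0.012 and 0.025 m and z of block7 in the frame of tray between 0.012 and 0.025 m and z of block8 in the frame of tray between 0.012 and 0.025 m and z of block9 in the frame of tray between 0.012 and 0.025 m and x of block0 in the frame of tray between -0.066 and 0.066 m and y of block0 in the frame of tray between -0.125 and 0.125 m and x of block1 in the frame of tray between -0.066 and 0.066 m and y of block1 in the frame of tray between -0.125 and 0.125 m and x of block2 in the frame of tray between -0.066 and 0.066 m and y of block2 in the frame of tray between -0.125 and 0.125 m and x of block3 in the frame of tray between -0.066 and 0.066 m and y of block3 in the frame of tray between -0.125 and 0.125 m and x of block4 in the frame of tray between -0.066 and 0.066 m and y of block4 in the frame of tray between -0.125 and 0.125 m and x of block5 in the frame of tray between -0.066 and 0.066 m and y of block5 in the frame of tray between -0.125 and 0.125 m and x of block6 in the frame of tray between -0.066 and 0.066 m and y of block6 in the frame of tray between -0.125 and 0.125 m and x of block7 in the frame of tray between -0.066 and 0.066 m and y of block7 in the frame of tray between -0.125 and 0.125 m and x of block8 in the frame of tray between -0.066 and 0.066 m and y of block8 in the frame of tray between -0.125 and 0.125 m and x of block9 in the frame of tray between -0.066 and 0.066 m and y of block9 in the frame of tray between -0.125 and 0.125 m and linear speed of each of block0, block1, block2, block3, block4, block5, block6, block7, block8, block9, rake below 0.02 m/s and horizontal distance between rake and pad below 0.035 m and angle between rake's own z axis and vertical below 0.1 rad and height (world z) of rake below 0.01 m); the robot touches nothing.
It fails at once if the rake presses on the tray or its rails with over 25 N (contact force between rake and tray above 25 N).
It fails at once if the fingers or the arm touch a block (contact force between any of the fingers, the arm and block0 above 0.5 N or contact force between any of the fingers, the arm and block1 above 0.5 N or contact force between any of the fingers, the arm and block2 above 0.5 N or contact force between any of the fingers, the arm and block3 above 0.5 N or contact force between any of the fingers, the arm and block4 above 0.5 N or contact force between any of the fingers, the arm and block5 above 0.5 N or contact force between any of the fingers, the arm and block6 above 0.5 N or contact force between any of the fingers, the arm and block7 above 0.5 N or contact force between any of the fingers, the arm and block8 above 0.5 N or contact force between any of the fingers, the arm and block9 above 0.5 N).
It fails at once if the rack, the sample box or the pen is shifted by over 20 mm (distance of any of rack, sample_box, marker from where it was at the start of the episode above 0.02 m).
It also fails if it takes over 69 s, if anything falls off the work surface, if the arm or the gripper's body presses on something with over 40 N, if the wrist force passes 120 N, or if a joint passes its speed limit or range.

ROBOT

A 6-joint arm with a two-finger parallel gripper is mounted at the origin on the work surface. World frame = base frame: x ahead of the robot, y to its left, z up, the work surface at z = 0. Lengths are in m, angles in rad, forces in N, time in s.
With the tool pointing down it reaches from about 0.35 to 0.775 m from the base axis. Payload 5.5 kg.
Tool frame: the origin (TCP) lies midway between the tips of the shut fingers; the grasp point (between the pads) lies 19 mm behind it; z points along the fingers, y is the line along which they close (so a half turn about z gives the same grasp; the last joint's range is limited). The gripper opens to 85 mm and grips with 20 to 120 N. Pads are 22 mm wide; open, the fingers measure 114 mm over their backs; the gripper's body (76 mm by 85 mm) begins 54 mm behind the grasp point. The pads swing forward as they close: fully open they stand 13 mm farther back than shut.
Start: joints at [-1.249, 0.313, 0.046, 1.304, 0, 1.431], TCP at [0.256, -0.515, 0.211] pointing down, gripper open.
Joint ranges: [-2.76, 2.76], [-0.86, 1.69], [-1.03, 1.26], [-2.2, 2.34], [-1.47, 1.5], [-3.14, 3.14]. Speed limits (rad/s): [2.57, 2.57, 3.14, 3.14, 3.14, 3.14].

INTERFACE

Orientations are given as a unit quaternion [w, x, y, z].
In Python, from cell import manip, camera, camera_params, spotter gives the robot as it stands. The module is installed in compiled form; this text tells all that it offers.
- The arm moves only by the shell command python3 -m inch 'ROWS' [FORCE]. ROWS is JSON, a list that holds one entry, the list of rows, each a list of 7 numbers: the gripper's target within -1 to 1 (fully open at 1, half-way at 0, shut at -1), then the shift along the world's x, y, z in mm, then the turn, a rotation vector about the world's x, y, z in degrees. In form: [[[fingers, dx, dy, dz, rx, ry, rz], ...]]. A call has exactly 10 rows; each row is the pose to reach, as a shift and turn from the pose commanded when the call began; what a row does not reach only later rows make up. A row lasts 1/12 s, in which the tool goes at most 41.7 mm and 7.16 degrees, less where a joint would pass 70% of its speed; a pose out of reach is approached as far as the arm can. A call with a gripper value outside its range is refused whole. The fingers move at their own pace and stop on an object; FORCE is the grip in N (left out, the last holds). Time passes only in rows, so rows that repeat a pose let the fingers close, or fill a call up. It gives the time, the measured TCP pose, the force, the opening and the grip force at its end, in the units of the state.
- manip.get_obs(): the state, without advancing time (a new reading comes with each control period).
- camera(name): name is "side" or "top" or "wrist"; returns the picture (384x512x3 uint8, red, green, blue); there is no depth.
- camera_params(name): a dict with "fx", "fy", "cx", "cy" (pixels), "rvec" (rotation vector, rad) and "tvec" (3), from world to camera coordinates, as OpenCV has them. Camera axes: x right, y down, z forward; pixel columns grow to the right and rows downward; lengths in m; the calibration is good to about 2 mm. A picture is of the moment at which its call begins: read the wrist's pose just before it. camera_params takes no time and is no camera call; for the wrist camera it gives the pose at the moment of the call.
- manip.finish_job(): hands the job in; it is judged then, once.
Trained networks look in the newest picture that a camera, given by its name, has taken for a name from the list of things; names that differ only in an ending like _2 or _b are one class to them, and where a whole thing is asked for, a point or a joint stands for the part that bears it (a point fixed in the world has none). Each returns a list of dicts, best first, with "score" (0 to 1); they miss things now and then, are a little off and sometimes report something else, mostly with a low value. They report only what shows in the picture. A call takes as long as a camera call.
- spotter.recognise(camera, target): "xyz" ([x, y, z] in m, in world coordinates, good to about 4 mm: the middle of the surface that is visible of it).
- spotter.tip_of(camera, target): "xyz" ([x, y, z] in m, in world coordinates, good to about 4 mm: a listed point, or the origin of a listed thing).
The state is a dict: "t": time; "qpos": joint angles; "joint_vel": joint speeds; "effort": joint torques, N m; "eef_pos": TCP position; "orientation": TCP orientation; "ft_force": force on the tool from outside, world axes, zero at the start; "moment": the same for the moment, N m; "finger_gap": finger opening in m; "gripper_force": force on a finger pad.
Only numpy, scipy, OpenCV 4.12 (cv2) and the standard library are available. Lean on these libraries where they do the work, as an engineer would, in place of code of your own. Each camera call takes 0.05 s, during which the arm holds its last target. There are 200 camera calls.

## Working session

There is one attempt and no reset: what is moved stays moved. The work goes in short steps, Python scripts to look and compute and a shell command to move; the robot and the scene stay as the last step left them, time stands still between calls to the robot, and variables do not carry over. Pictures are saved under pics/ and viewed, at most 10 in all, crops included, and the job is handed in when it is done.

```bash
mkdir -p pics
cat > h.py <<'E'
import numpy as np,cv2
from cell import manip,camera,camera_params,spotter
def proj(c,P):
    p=camera_params(c);K=np.array([[p["fx"],0,p["cx"]],[0,p["fy"],p["cy"]],[0,0,1]])
    return cv2.projectPoints(np.float64(P).reshape(-1,1,3),np.float64(p["rvec"]),np.float64(p["tvec"]),K,None)[0].reshape(-1,2)
def ray(c,uv,z):
    p=camera_params(c);R=cv2.Rodrigues(np.float64(p["rvec"]))[0];o=-R.T@np.float64(p["tvec"])
    d=R.T@np.array([(uv[0]-p["cx"])/p["fx"],(uv[1]-p["cy"])/p["fy"],1]);return o+d*(z-o[2])/d[2]
def snap(c,n):
    im=camera(c);cv2.imwrite(f"pics/{n}.png",im[:,:,::-1]);return im
E
python3 - <<'E'
from h import *
a=snap("top","t1");b=snap("side","s1")
for t in ["tray","bed_floor","rake","rake_grip","rake_teeth","pad"]:
    for c in ["top","side"]:
        print(t,c,[(np.round(r["xyz"],3).tolist(),round(r["score"],2)) for r in spotter.tip_of(c,t)[:2]])
o=manip.get_obs();print(o["t"],o["eef_pos"],o["orientation"],o["ft_force"])
E
```

```text
tray top [([0.603, -0.086, 0.041], 0.63)]
tray side [([0.567, -0.034, 0.0], 0.6), ([0.539, -0.086, 0.037], 0.35)]
bed_floor top [([0.571, -0.033, 0.005], 0.72)]
bed_floor side [([0.568, -0.033, 0.0], 0.94)]
rake top [([0.494, -0.311, 0.002], 0.96), ([0.571, -0.085, 0.038], 0.54)]
rake side [([0.499, -0.308, 0.003], 0.84)]
rake_grip top [([0.496, -0.306, 0.089], 0.82), ([0.57, -0.082, 0.042], 0.58)]
rake_grip side [([0.5, -0.306, 0.083], 0.66)]
rake_teeth top [([0.498, -0.308, 0.01], 0.59)]
rake_teeth side [([0.494, -0.309, 0.006], 0.96)]
pad top [([0.49, -0.318, 0.002], 0.58)]
pad side [([0.494, -0.314, -0.001], 0.69)]
0.7 [ 0.25617651 -0.51484589  0.21096487] [9.48901841e-05 9.73464531e-01 2.28837929e-01 8.54091527e-07] [-0.17726278  0.15805772  0.72006018]
```

View pics/t1.png

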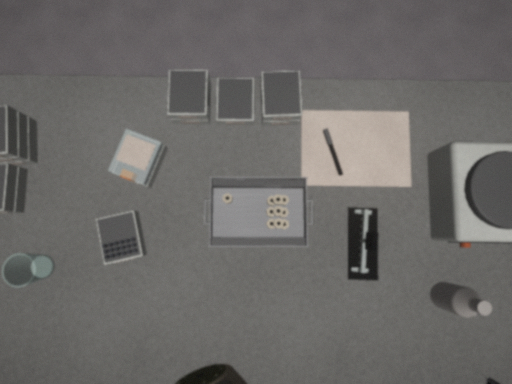

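View pics/s1.png

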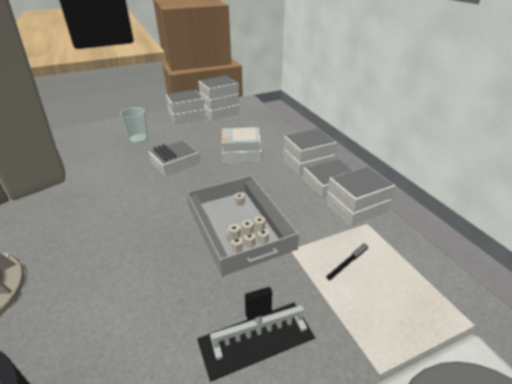

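The top picture shows the tray centred near (258,212) with the heap at its right (world −y) end. The rake stands on the pad near (363,243), and the pen and racks are clear of the path. I'll zoom in to get the yaws.

Run:
```python
from h import *
im=cv2.imread("pics/t1.png")
c=cv2.resize(im[165:290,195:395],None,fx=4,fy=4,interpolation=cv2.INTER_CUBIC)
c=cv2.convertScaleAbs(c,alpha=1.5,beta=10);cv2.imwrite("pics/t1z.png",c)
# pad outline
g=im.max(axis=2);m=(g[195:295,335:395]<45).astype(np.uint8)
m=cv2.morphologyEx(m,cv2.MORPH_CLOSE,np.ones((9,9)))
n,l,s,ce=cv2.connectedComponentsWithStats(m);k=1+s[1:,4].argmax()
p=np.argwhere(l==k)[:,::-1].astype(np.float32)+[335,195]
bx=cv2.boxPoints(cv2.minAreaRect(p.astype(np.float32)))
print(bx);print([ray("top",q,.004).round(4)[:2].tolist() for q in bx])
print(proj("top",[[.57,-.033,.004],[.57,.093,.05],[.57,-.159,.05]]))
```

```text
[[349. 209.]
 [376. 209.]
 [376. 278.]
 [349. 278.]]
[[0.5796, -0.28], [0.5805, -0.3524], [0.3992, -0.3475], [0.3984, -0.2767]]
[[256.71980406 211.44931306]
 [207.60081646 209.63714943]
 [306.55789452 210.85947015]]
```

View pics/t1z.png

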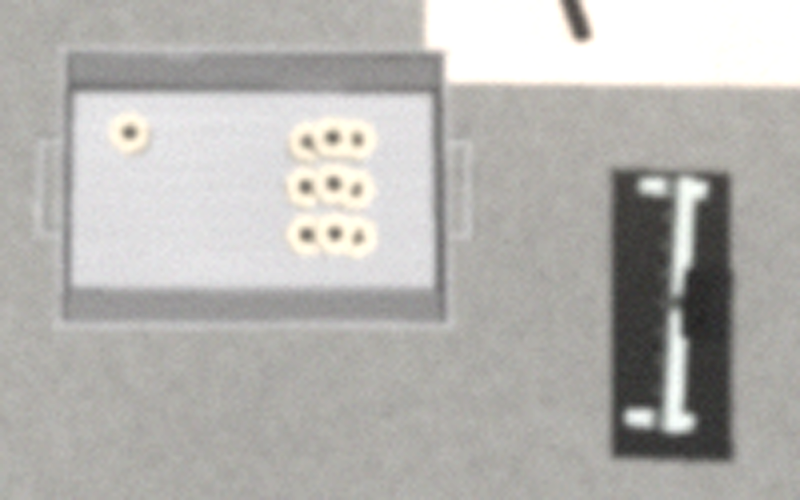

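The crop shows the tray wall tops at crop corners (66,50), (445,50), (58,323) and (448,323), and the rake bar running from (692,180) to (680,430). The pad edges are vertical, at crop columns 613 and 730.

Run:
```python
from h import *
f=lambda u,v,z:ray("top",(195+(u+.5)/4-.5,165+(v+.5)/4-.5),z)[:2]
T=np.array([f(*q,.05) for q in [(66,50),(445,50),(58,323),(448,323)]]);print(T.round(4).tolist(),T.mean(0))
d=(T[0]+T[2]-T[1]-T[3]);print("tray yaw",np.degrees(np.arctan2(-d[0],d[1])),np.linalg.norm(d)/2)
F=np.array([f(*q,.033) for q in [(72,92),(434,92),(70,290),(436,290)]]);print(F.round(4).tolist(),F.mean(0))
d=F[0]-F[1]+F[2]-F[3];print("floor yaw",np.degrees(np.arctan2(-d[0],d[1])))
r1,r2=f(695,180,.037),f(680,430,.037);d=r1-r2;print("rake",r1,r2,np.linalg.norm(d),(r1+r2)/2,np.degrees(np.arctan2(d[1],d[0])))
a,b=f(651,186,.012),f(639,417,.012);d=a-b;print("runner ends",a,b,np.degrees(np.arctan2(d[1],d[0])))
P=np.array([f(*q,.004) for q in [(613,170),(730,170),(612,458),(731,458)]]);print("pad",P.mean(0),P)
from scipy.spatial.transform import Rotation as R
o=manip.get_obs();print(R.from_quat(o["orientation"],scalar_first=True).as_matrix().round(3))
```

```text
[[0.6539, 0.0861], [0.6569, -0.1577], [0.4799, 0.0869], [0.4829, -0.1587]] [ 0.56840662 -0.0358677 ]
tray yaw 0.7085012213357903 0.24469363434080116
[[0.6289, 0.0834], [0.6319, -0.1531], [0.5005, 0.0816], [0.5034, -0.1538]] [ 0.56619283 -0.03548064]
floor yaw 0.7080980591723751
rake [ 0.57608505 -0.32092449] [ 0.4171594  -0.30751003] 0.15949078027424507 [ 0.49662222 -0.31421726] -4.824738046307245
runner ends [ 0.57362924 -0.29991886] [ 0.42275807 -0.28890815] -4.174093989626847
pad [ 0.49049358 -0.31414799] [[ 0.58461774 -0.277088  ]
 [ 0.58558944 -0.35550871]
 [ 0.39541762 -0.27299397]
 [ 0.3963495  -0.35100127]]
[[ 0.895  0.446  0.   ]
 [ 0.446 -0.895 -0.   ]
 [-0.     0.    -1.   ]]
```

```bash
python3 -m inch '[[[1,30,25,-3,0,0,-4],[1,60,51,-7,0,0,-8],[1,90,77,-11,0,0,-12],[1,120,102,-15,0,0,-16],[1,150,128,-19,0,0,-20],[1,180,153,-23,0,0,-24],[1,205,175,-26,0,0,-27],[1,225,192,-29,0,0,-29],[1,241,204,-31,0,0,-31],[1,241,204,-31,0,0,-31]]]' 40
python3 - <<'E'
from h import *
im=snap("wrist","w1")
for t in ["rake_grip","rake","pad"]:
    print(t,[(np.round(r["xyz"],4).tolist(),round(r["score"],2)) for r in spotter.tip_of("wrist",t)[:2]])
o=manip.get_obs();print(o["t"],o["eef_pos"],o["ft_force"])
print(proj("wrist",[[.497,-.311,.116],[.519,-.312,.116],[.497,-.304,.116],o["eef_pos"]]))
E
```

```text
t: 1.53
eef_pos: [0.4997, -0.308, 0.1793]
orientation: [-0.001, 0.999, -0.038, 0.0]
ft_force: [-0.6, 0.2, 0.2]
finger_gap: 0.0853
gripper_force: 0.0
rake_grip [([0.5029, -0.3087, 0.0921], 0.73)]
rake [([0.499, -0.3098, 0.0027], 0.76)]
pad [([0.4924, -0.3132, -0.0013], 0.75)]
1.7333 [ 0.49667176 -0.31131848  0.17999387] [-1.26245227 -0.14686639  0.16934171]
[[250.72862982 195.41854942]
 [249.74813307 168.39649671]
 [241.88391885 196.07642451]
 [251.1697333  233.1340413 ]]
```

View pics/w1.png

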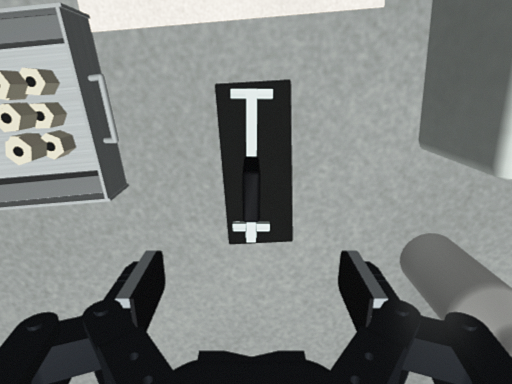

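The wrist view shows the rake bar vertical in the picture at column 251, so the yaw matches. The runner ends are at rows 94 and 227.

Run:
```python
from h import *
for q in [(251,94),(251,227)]: print(ray("wrist",q,.014))
P=[ray("wrist",q,.004)[:2] for q in [(217,84),(290,80),(230,243),(292,240)]];print(np.round(P,4).tolist(),np.mean(P,0))
```

```text
[ 0.57002123 -0.31696319  0.014     ]
[ 0.41999926 -0.3050571   0.014     ]
[[0.5825, -0.2823], [0.5804, -0.3585], [0.3953, -0.2769], [0.3934, -0.3539]] [ 0.48788239 -0.31790374]
```

```bash
python3 -m inch '[[[1,0,0,-25,0,0,0],[1,0,0,-55,0,0,0],[1,0,0,-85,0,0,0],[1,0,0,-105,0,0,0],[1,0,0,-111,0,0,0],[-1,0,0,-111,0,0,0],[-1,0,0,-111,0,0,0],[-1,0,0,-111,0,0,0],[-1,0,0,-111,0,0,0],[-1,0,0,-111,0,0,0]]]' 60
python3 -m inch '[[[-1,0,0,0,0,0,0],[-1,0,0,0,0,0,0],[-1,0,0,0,0,0,0],[-1,0,0,5,0,0,0],[-1,0,0,15,0,0,0],[-1,0,0,35,0,0,0],[-1,0,0,60,0,0,0],[-1,0,0,80,0,0,0],[-1,0,0,80,0,0,0],[-1,0,0,80,0,0,0]]]' 60
python3 - <<'E'
from h import *
o=manip.get_obs();print(o["t"],o["eef_pos"],o["ft_force"],o["moment"],o["finger_gap"])
snap("side","s2")
for t in ["rake","rake_grip","rake_teeth"]:
    print(t,[(np.round(r["xyz"],4).tolist(),round(r["score"],2)) for r in spotter.tip_of("side",t)[:1]])
E
```

```text
t: 2.57
eef_pos: [0.498, -0.3116, 0.0705]
orientation: [0.001, 0.999, -0.04, 0.001]
ft_force: [0.0, -0.3, 0.7]
finger_gap: 0.0254
gripper_force: 0.0
t: 3.4
eef_pos: [0.4979, -0.3115, 0.1503]
orientation: [0.001, 0.999, -0.04, 0.001]
ft_force: [0.4, -0.3, -4.2]
finger_gap: 0.0128
gripper_force: 60.9
3.4 [ 0.49794499 -0.31146715  0.1502601 ] [ 0.44291447 -0.32040759 -4.16756251] [-0.02892308  0.01950549  0.00201186] 0.012758428617835814
rake [([0.4976, -0.3128, 0.0832], 0.59)]
rake_grip [([0.4983, -0.3068, 0.1638], 0.85)]
rake_teeth [([0.4956, -0.3077, 0.0852], 0.9)]
```

View pics/s2.png

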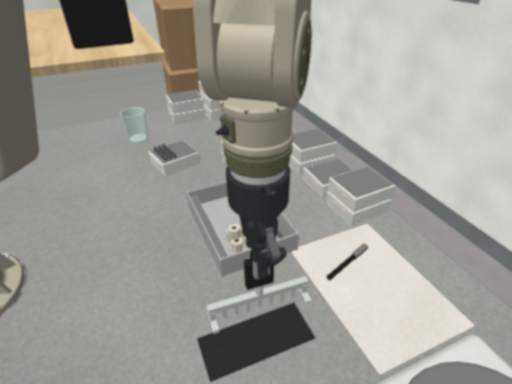

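```bash
python3 -m inch '[[[-1,6,15,0,0,0,0.5],[-1,16,40,0,0,0,1],[-1,27,68,0,0,0,2],[-1,38,96,0,0,0,3],[-1,49,124,0,0,0,4],[-1,59,150,0,0,0,4.6],[-1,67,171,0,0,0,5.2],[-1,71,182,0,0,0,5.2],[-1,72,186,0,0,0,5.2],[-1,72,186,0,0,0,5.2]]]'
python3 - <<'E'
from h import *
o=manip.get_obs();print(o["t"],o["eef_pos"],o["ft_force"],o["moment"])
im=snap("wrist","w2")
for t in ["rake","rake_teeth","tray","bed_floor"]:
    print(t,[(np.round(r["xyz"],4).tolist(),round(r["score"],2)) for r in spotter.tip_of("wrist",t)[:1]])
cv2.imwrite("pics/w2z.png",cv2.resize(im[:,:,::-1],(800,600),interpolation=cv2.INTER_CUBIC))
E
```

```text
t: 4.43
eef_pos: [0.5688, -0.1241, 0.1481]
orientation: [-0.0, 1.0, 0.006, -0.001]
ft_force: [0.0, 0.5, -1.2]
finger_gap: 0.013
gripper_force: 60.9
4.4333 [ 0.56882473 -0.12413615  0.14812308] [ 0.03347003  0.48488357 -1.2063563 ] [-0.00796765 -0.00831659 -0.03211158]
rake [([0.5717, -0.1239, 0.0808], 0.65)]
rake_teeth []
tray [([0.5641, -0.0345, -0.0016], 0.97)]
bed_floor [([0.5689, -0.0377, 0.0038], 0.83)]
```

View pics/w2z.png

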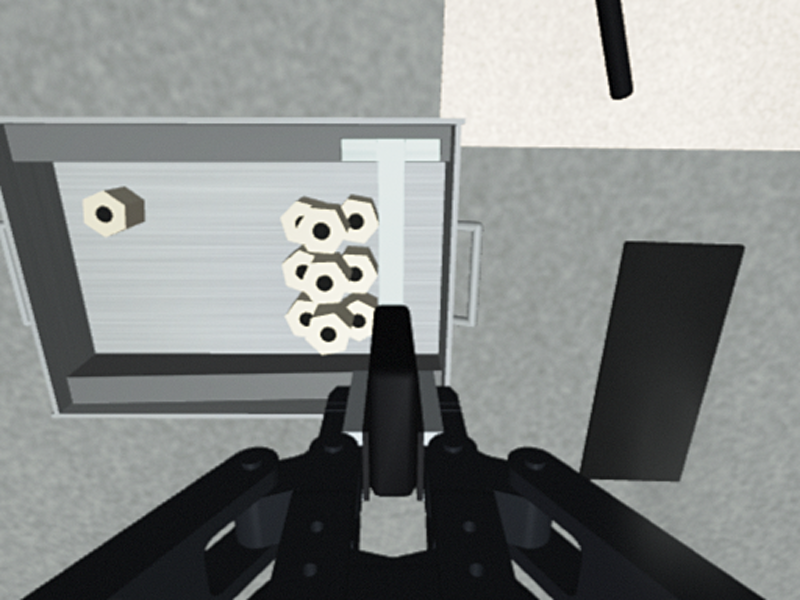

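The wrist view shows the far wall top along row 120, the near wall's outer edge at row 413, the right wall corner at (463,120), and the far runner at rows 138–161, columns 342–440.

Run:
```python
from h import *
f=lambda u,v,z:ray("wrist",((u+.5)/1.5625-.5,(v+.5)/1.5625-.5),z)[:2].round(4).tolist()
print("far wall outer top",f(2,119,.05),f(463,120,.05))
print("near wall outer top",f(58,413,.05),f(340,413,.05))
print("far rail inner edge top z.035",f(54,162,.035),f(443,164,.035)," near",f(70,402,.035),f(68,378,.035),f(330,374,.035))
print("runner corners z.094",f(342,138,.092),f(440,139,.092),f(342,160,.092),f(440,162,.092))
print("bar",f(377,230,.118),f(404,230,.118))
o=manip.get_obs();print(o["eef_pos"])
```

```text
far wall outer top [0.6562, 0.0751] [0.6581, -0.1612]
near wall outer top [0.4821, 0.0844] [0.4839, -0.0936]
far rail inner edge top z.035 [0.6342, 0.0634] [0.6353, -0.1534]  near [0.4809, 0.0866] [0.4987, 0.0842] [0.5033, -0.0861]
runner corners z.094 [0.6493, -0.1031] [0.6493, -0.1458] [0.6401, -0.1029] [0.6396, -0.1462]
bar [0.6141, -0.1191] [0.6142, -0.1302]
[ 0.56884744 -0.12610006  0.14883313]
```

```bash
python3 -m inch '[[[-1,1,0,-5,0,0,0],[-1,1,0,-12,0,0,0],[-1,1,0,-19,0,0,0],[-1,1,0,-26,0,0,0],[-1,1,0,-31,0,0,0],[-1,1,0,-34,0,0,0],[-1,1,0,-36,0,0,0],[-1,1,0,-37,0,0,0],[-1,1,0,-37,0,0,0],[-1,1,0,-37,0,0,0]]]'
for i in 1 2; do python3 -m inch '[[[-1,0,0,-0.5,0,0,0],[-1,0,0,-1,0,0,0],[-1,0,0,-1.5,0,0,0],[-1,0,0,-2,0,0,0],[-1,0,0,-2,0,0,0],[-1,0,0,-2,0,0,0],[-1,0,0,-2,0,0,0],[-1,0,0,-2,0,0,0],[-1,0,0,-2,0,0,0],[-1,0,0,-2,0,0,0]]]' | grep -E 'eef|ft'; done
```

```text
t: 5.52
eef_pos: [0.5704, -0.1249, 0.1122]
orientation: [0.0, 1.0, 0.006, 0.0]
ft_force: [-0.2, 0.4, -2.1]
finger_gap: 0.0129
gripper_force: 60.9
eef_pos: [0.5702, -0.1248, 0.1099]
ft_force: [-0.2, -0.5, -2.4]
eef_pos: [0.5702, -0.1248, 0.1079]
ft_force: [0.4, 0.2, -1.4]
```

```bash
python3 -m inch '[[[-1,0,0,-0.5,0,0,0],[-1,0,0,-1,0,0,0],[-1,0,0,-1.5,0,0,0],[-1,0,0,-2,0,0,0],[-1,0,0,-2,0,0,0],[-1,0,0,-2,0,0,0],[-1,0,0,-2,0,0,0],[-1,0,0,-2,0,0,0],[-1,0,0,-2,0,0,0],[-1,0,0,-2,0,0,0]]]' | grep -E 'eef|ft'
```

```text
eef_pos: [0.5702, -0.1248, 0.1059]
ft_force: [0.0, 0.0, -3.1]
```

```bash
python3 -m inch '[[[-1,0,0,-0.5,0,0,0],[-1,0,0,-1,0,0,0],[-1,0,0,-1.5,0,0,0],[-1,0,0,-2,0,0,0],[-1,0,0,-2,0,0,0],[-1,0,0,-2,0,0,0],[-1,0,0,-2,0,0,0],[-1,0,0,-2,0,0,0],[-1,0,0,-2,0,0,0],[-1,0,0,-2,0,0,0]]]' | grep -E 'eef|ft'
```

```text
eef_pos: [0.5702, -0.1248, 0.1039]
ft_force: [-0.4, -0.4, -2.1]
```

```bash
python3 -m inch '[[[-1,0,0,-0.5,0,0,0],[-1,0,0,-1,0,0,0],[-1,0,0,-1.5,0,0,0],[-1,0,0,-2,0,0,0],[-1,0,0,-2,0,0,0],[-1,0,0,-2,0,0,0],[-1,0,0,-2,0,0,0],[-1,0,0,-2,0,0,0],[-1,0,0,-2,0,0,0],[-1,0,0,-2,0,0,0]]]' | grep -E 'eef|ft'
```

```text
eef_pos: [0.5702, -0.1248, 0.1019]
ft_force: [0.4, 0.8, -1.1]
```

```bash
python3 -m inch '[[[-1,0,0,-0.3,0,0,0],[-1,0,0,-0.6,0,0,0],[-1,0,0,-1,0,0,0],[-1,0,0,-1,0,0,0],[-1,0,0,-1,0,0,0],[-1,0,0,-1,0,0,0],[-1,0,0,-1,0,0,0],[-1,0,0,-1,0,0,0],[-1,0,0,-1,0,0,0],[-1,0,0,-1,0,0,0]]]' | grep -E 'eef|ft'; python3 -c "
from h import *
print(manip.get_obs()['moment'])"
```

```text
eef_pos: [0.5702, -0.1248, 0.1009]
ft_force: [-0.1, 0.1, -1.5]
[0.0384136  0.01067412 0.06386829]
```

```bash
python3 -m inch '[[[-1,0,0,-0.3,0,0,0],[-1,0,0,-0.6,0,0,0],[-1,0,0,-1,0,0,0],[-1,0,0,-1,0,0,0],[-1,0,0,-1,0,0,0],[-1,0,0,-1,0,0,0],[-1,0,0,-1,0,0,0],[-1,0,0,-1,0,0,0],[-1,0,0,-1,0,0,0],[-1,0,0,-1,0,0,0]]]' | grep -E 'eef|ft'
```

```text
eef_pos: [0.5702, -0.1248, 0.0999]
ft_force: [-0.2, 0.5, -2.6]
```

```bash
python3 -m inch '[[[-1,0,0,-0.3,0,0,0],[-1,0,0,-0.6,0,0,0],[-1,0,0,-1,0,0,0],[-1,0,0,-1,0,0,0],[-1,0,0,-1,0,0,0],[-1,0,0,-1,0,0,0],[-1,0,0,-1,0,0,0],[-1,0,0,-1,0,0,0],[-1,0,0,-1,0,0,0],[-1,0,0,-1,0,0,0]]]' | grep -E 'eef|ft'
```

```text
eef_pos: [0.5702, -0.1248, 0.0989]
ft_force: [-0.1, 0.3, -2.1]
```

```bash
python3 -m inch '[[[-1,0,0,-0.3,0,0,0],[-1,0,0,-0.6,0,0,0],[-1,0,0,-1,0,0,0],[-1,0,0,-1,0,0,0],[-1,0,0,-1,0,0,0],[-1,0,0,-1,0,0,0],[-1,0,0,-1,0,0,0],[-1,0,0,-1,0,0,0],[-1,0,0,-1,0,0,0],[-1,0,0,-1,0,0,0]]]' | grep -E 'eef|ft'
```

```text
eef_pos: [0.5702, -0.1248, 0.0979]
ft_force: [-1.2, -0.5, -2.4]
```

```bash
python3 -m inch '[[[-1,0,0,-0.3,0,0,0],[-1,0,0,-0.6,0,0,0],[-1,0,0,-1,0,0,0],[-1,0,0,-1,0,0,0],[-1,0,0,-1,0,0,0],[-1,0,0,-1,0,0,0],[-1,0,0,-1,0,0,0],[-1,0,0,-1,0,0,0],[-1,0,0,-1,0,0,0],[-1,0,0,-1,0,0,0]]]' | grep -E 'eef|ft'
```

```text
eef_pos: [0.5702, -0.1248, 0.0969]
ft_force: [-0.6, -0.6, -2.7]
```

```bash
python3 -m inch '[[[-1,0,0,-0.3,0,0,0],[-1,0,0,-0.6,0,0,0],[-1,0,0,-1,0,0,0],[-1,0,0,-1,0,0,0],[-1,0,0,-1,0,0,0],[-1,0,0,-1,0,0,0],[-1,0,0,-1,0,0,0],[-1,0,0,-1,0,0,0],[-1,0,0,-1,0,0,0],[-1,0,0,-1,0,0,0]]]' | grep -E 'eef|ft'
```

```text
eef_pos: [0.5704, -0.125, 0.0962]
ft_force: [-0.8, -1.5, 3.1]
```

```bash
python3 -m inch '[[[-1,0,0,-0.3,0,0,0],[-1,0,0,-0.6,0,0,0],[-1,0,0,-1,0,0,0],[-1,0,0,-1,0,0,0],[-1,0,0,-1,0,0,0],[-1,0,0,-1,0,0,0],[-1,0,0,-1,0,0,0],[-1,0,0,-1,0,0,0],[-1,0,0,-1,0,0,0],[-1,0,0,-1,0,0,0]]]'; python3 -c "
from h import *
o=manip.get_obs();print(o['eef_pos'],o['moment'])"
```

```text
t: 15.52
eef_pos: [0.5706, -0.1252, 0.0958]
orientation: [0.0, 1.0, 0.006, 0.001]
ft_force: [-1.9, -1.4, 6.0]
finger_gap: 0.013
gripper_force: 62.2
[ 0.57057813 -0.12516402  0.09576232] [-0.12945757  0.39723718  0.09416846]
```

```bash
python3 -m inch '[[[-1,0,2,0.1,0,0,0],[-1,0,4,0.2,0,0,0],[-1,0,6,0.3,0,0,0],[-1,0,8,0.4,0,0,0],[-1,0,10,0.5,0,0,0],[-1,0,12,0.6,0,0,0],[-1,0,14,0.7,0,0,0],[-1,0,15,0.7,0,0,0],[-1,0,15,0.7,0,0,0],[-1,0,15,0.7,0,0,0]]]'; python3 -c "
from h import *
o=manip.get_obs();print(o['eef_pos'],o['moment'])"
```

```text
t: 16.35
eef_pos: [0.5717, -0.1122, 0.097]
orientation: [0.003, 1.0, 0.005, 0.001]
ft_force: [-0.0, -4.6, 5.7]
finger_gap: 0.0132
gripper_force: 62.0
[ 0.57165453 -0.11219517  0.09697859] [-1.46240707  0.07519191 -0.00560272]
```

```bash
python3 -m inch '[[[-1,0,2,0.1,0,0,0],[-1,0,4,0.2,0,0,0],[-1,0,6,0.3,0,0,0],[-1,0,8,0.4,0,0,0],[-1,0,10,0.6,0,0,0],[-1,0,12,0.7,0,0,0],[-1,0,14,0.8,0,0,0],[-1,0,16,1,0,0,0],[-1,0,18,1.1,0,0,0],[-1,0,18,1.1,0,0,0]]]'; python3 -c "
from h import *
o=manip.get_obs();print(o['eef_pos'],o['moment'])"
```

```text
t: 17.18
eef_pos: [0.5717, -0.0939, 0.098]
orientation: [0.002, 1.0, 0.005, 0.002]
ft_force: [0.1, -5.6, 5.4]
finger_gap: 0.0132
gripper_force: 61.9
[ 0.57173726 -0.09388544  0.0979881 ] [-1.43378245 -0.00458936  0.01182129]
```

```bash
python3 -m inch '[[[-1,0,2,0.1,0,0,0],[-1,0,4,0.2,0,0,0],[-1,0,6,0.3,0,0,0],[-1,0,8,0.4,0,0,0],[-1,0,10,0.5,0,0,0],[-1,0,12,0.6,0,0,0],[-1,0,14,0.7,0,0,0],[-1,0,16,0.8,0,0,0],[-1,0,18,0.9,0,0,0],[-1,0,20,1,0,0,0]]]'; python3 -c "
from h import *
o=manip.get_obs();print(o['eef_pos'],o['moment'])"
```

```text
t: 18.02
eef_pos: [0.5717, -0.0734, 0.0989]
orientation: [0.002, 1.0, 0.005, 0.002]
ft_force: [-0.7, -6.2, 10.6]
finger_gap: 0.013
gripper_force: 62.6
[ 0.57169944 -0.07337118  0.09889873] [-2.02305609 -0.13018916 -0.08975405]
```

```bash
python3 -m inch '[[[-1,0,2,0.3,0,0,0],[-1,0,4,0.6,0,0,0],[-1,0,6,0.8,0,0,0],[-1,0,8,1,0,0,0],[-1,0,10,1.1,0,0,0],[-1,0,12,1.2,0,0,0],[-1,0,14,1.3,0,0,0],[-1,0,16,1.4,0,0,0],[-1,0,18,1.5,0,0,0],[-1,0,20,1.6,0,0,0]]]'; python3 -c "
from h import *
o=manip.get_obs();print(o['eef_pos'],o['moment'])"
```

```text
t: 18.85
eef_pos: [0.5707, -0.0524, 0.0997]
orientation: [0.001, 1.0, 0.006, 0.0]
ft_force: [0.4, -6.2, 7.2]
finger_gap: 0.013
gripper_force: 62.3
[ 0.57068124 -0.05237142  0.09974776] [-1.50661865 -0.07166022 -0.03537868]
```

```bash
python3 -m inch '[[[-1,0,2,0.2,0,0,0],[-1,0,4,0.3,0,0,0],[-1,0,6,0.4,0,0,0],[-1,0,8,0.5,0,0,0],[-1,0,10,0.6,0,0,0],[-1,0,12,0.7,0,0,0],[-1,0,14,0.8,0,0,0],[-1,0,16,0.9,0,0,0],[-1,0,18,1,0,0,0],[-1,0,20,1.1,0,0,0]]]'; python3 -c "
from h import *
o=manip.get_obs();print(o['eef_pos'],o['moment'])
snap('side','s3');snap('top','t3')"
```

```text
t: 19.68
eef_pos: [0.5703, -0.0323, 0.1005]
orientation: [0.001, 1.0, 0.006, 0.0]
ft_force: [-0.2, -5.0, 5.2]
finger_gap: 0.0131
gripper_force: 61.9
[ 0.57029165 -0.03229358  0.10050897] [-1.29973231 -0.02137978  0.00607426]
```

View pics/s3.png

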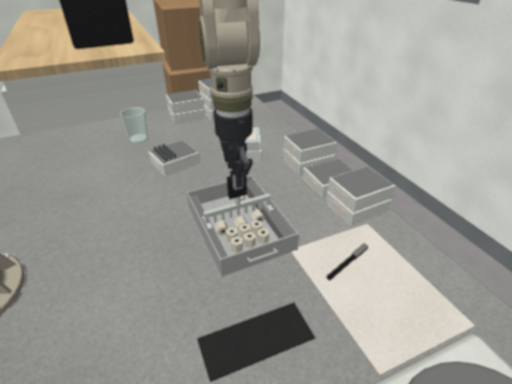

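The side view shows the six lower blocks left behind the rake near (250,236), with three pushed ahead, around (221–257, 215–226). Continuing along the rails.

```bash
python3 -m inch '[[[-1,0,2,0.1,0,0,0],[-1,0,4,0.2,0,0,0],[-1,0,6,0.3,0,0,0],[-1,0,8,0.4,0,0,0],[-1,0,10,0.4,0,0,0],[-1,0,12,0.5,0,0,0],[-1,0,14,0.6,0,0,0],[-1,0,16,0.7,0,0,0],[-1,0,18,0.7,0,0,0],[-1,0,20,0.8,0,0,0]]]'
```

```text
t: 20.62
eef_pos: [0.5701, -0.0116, 0.1012]
orientation: [0.0, 1.0, 0.006, -0.0]
ft_force: [0.0, -4.8, 3.5]
finger_gap: 0.0128
gripper_force: 61.7
```

```bash
python3 -m inch '[[[-1,0,2,0.1,0,0,0],[-1,0,4,0.2,0,0,0],[-1,0,6,0.3,0,0,0],[-1,0,8,0.4,0,0,0],[-1,0,10,0.4,0,0,0],[-1,0,12,0.5,0,0,0],[-1,0,14,0.6,0,0,0],[-1,0,16,0.7,0,0,0],[-1,0,18,0.7,0,0,0],[-1,0,20,0.8,0,0,0]]]'
```

```text
t: 21.45
eef_pos: [0.5701, 0.0085, 0.1019]
orientation: [-0.0, 1.0, 0.006, -0.0]
ft_force: [-0.2, -3.7, 1.9]
finger_gap: 0.0128
gripper_force: 61.5
```

```bash
python3 -m inch '[[[-1,0,2,-0.2,0,0,0],[-1,0,4,-0.3,0,0,0],[-1,0,6,-0.3,0,0,0],[-1,0,8,-0.2,0,0,0],[-1,0,10,-0.1,0,0,0],[-1,0,12,0,0,0,0],[-1,0,14,0.1,0,0,0],[-1,0,16,0.1,0,0,0],[-1,0,18,0.2,0,0,0],[-1,0,20,0.2,0,0,0]]]'
```

```text
t: 22.28
eef_pos: [0.5702, 0.0284, 0.1022]
orientation: [0.0, 1.0, 0.006, -0.0]
ft_force: [0.5, -3.7, 2.9]
finger_gap: 0.0129
gripper_force: 61.7
```

```bash
python3 -m inch '[[[-1,0,2,0,0,0,0],[-1,0,4,0.1,0,0,0],[-1,0,6,0.2,0,0,0],[-1,0,8,0.2,0,0,0],[-1,0,10,0.3,0,0,0],[-1,0,12,0.4,0,0,0],[-1,0,14,0.5,0,0,0],[-1,0,16,0.5,0,0,0],[-1,0,18,0.6,0,0,0],[-1,0,18,0.6,0,0,0]]]'
python3 - <<'E'
from h import *
o=manip.get_obs();print(o["eef_pos"],o["moment"])
im=snap("wrist","w4");cv2.imwrite("pics/w4z.png",cv2.resize(im[:,:,::-1],(800,600),interpolation=cv2.INTER_CUBIC))
E
```

```text
t: 23.12
eef_pos: [0.5701, 0.0467, 0.1028]
orientation: [-0.0, 1.0, 0.006, -0.0]
ft_force: [-0.6, -2.0, 2.4]
finger_gap: 0.0131
gripper_force: 61.5
[0.5701051  0.04672911 0.10277204] [-0.70566491 -0.03880454  0.03494009]
```

View pics/w4z.png

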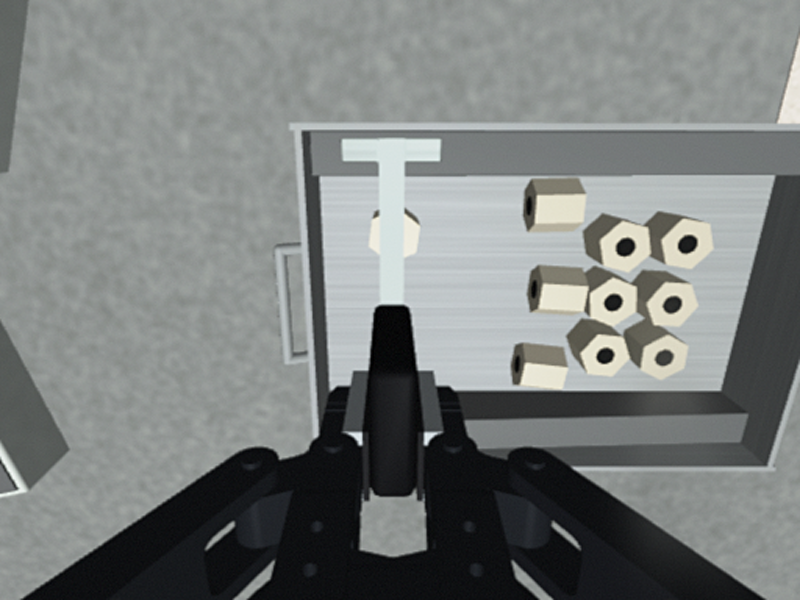

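All ten blocks are on the floor in one layer: three on their sides near column 550, six at the right, and one under the bar at (395,232). I'll lift off and return to the pad.

```bash
python3 -m inch '[[[-1,0,0,3,0,0,0],[-1,0,0,9,0,0,0],[-1,0,0,18,0,0,0],[-1,0,0,30,0,0,0],[-1,0,0,42,0,0,0],[-1,0,0,52,0,0,0],[-1,0,0,57,0,0,0],[-1,0,0,60,0,0,0],[-1,0,0,60,0,0,0],[-1,0,0,60,0,0,0]]]'
python3 -m inch '[[[-1,-3,-15,0,0,0,0],[-1,-10,-40,0,0,0,-0.5],[-1,-17,-70,0,0,0,-1],[-1,-24,-100,0,0,0,-1.5],[-1,-30,-130,0,0,0,-2],[-1,-37,-160,0,0,0,-2],[-1,-42,-185,0,0,0,-2],[-1,-47,-205,0,0,0,-2],[-1,-50,-215,0,0,0,-2],[-1,-51,-220,0,0,0,-2]]]'
python3 -m inch '[[[-1,-3,-15,0,0,0,0],[-1,-8,-40,0,0,0,0],[-1,-14,-70,0,0,0,0],[-1,-19,-95,0,0,0,0],[-1,-23,-118,0,0,0,0],[-1,-26,-132,0,0,0,0],[-1,-27,-139,0,0,0,0],[-1,-27,-141,0,0,0,0],[-1,-27,-141,0,0,0,0],[-1,-27,-141,0,0,0,0]]]'
```

```text
t: 24.0
eef_pos: [0.57, 0.0463, 0.1625]
orientation: [-0.0, 1.0, 0.006, -0.0]
ft_force: [-0.2, 0.3, -1.9]
finger_gap: 0.0129
gripper_force: 60.9
t: 24.83
eef_pos: [0.5184, -0.175, 0.1621]
orientation: [-0.0, 1.0, -0.013, -0.001]
ft_force: [-0.0, 0.2, -2.4]
finger_gap: 0.0134
gripper_force: 60.8
t: 25.67
eef_pos: [0.4924, -0.3135, 0.1627]
orientation: [-0.0, 1.0, -0.011, -0.0]
ft_force: [0.1, 0.3, -1.8]
finger_gap: 0.0127
gripper_force: 60.8
```

```bash
python3 -m inch '[[[-1,0,0,-8,0,0,0],[-1,0,0,-22,0,0,0],[-1,0,0,-40,0,0,0],[-1,0,0,-58,0,0,0],[-1,0,0,-72,0,0,0],[-1,0,0,-80,0,0,0],[-1,0,0,-84,0,0,0],[-1,0,0,-86,0,0,0],[-1,0,0,-87,0,0,0],[-1,0,0,-87,0,0,0]]]'
python3 - <<'E'
from h import *
im=snap("side","s5");cv2.imwrite("pics/s5z.png",cv2.resize(im[240:384,170:362,::-1],None,fx=4,fy=4,interpolation=cv2.INTER_CUBIC))
for t in ["rake","rake_teeth"]: print(t,[np.round(r["xyz"],4).tolist() for r in spotter.tip_of("side",t)[:1]])
E
```

```text
t: 26.5
eef_pos: [0.4927, -0.315, 0.0764]
orientation: [0.0, 1.0, -0.012, 0.0]
ft_force: [0.3, -0.5, -2.4]
finger_gap: 0.0128
gripper_force: 60.8
rake [[0.571, -0.0303, 0.0018]]
rake_teeth [[0.4931, -0.3158, 0.0128]]
```

View pics/s5z.png

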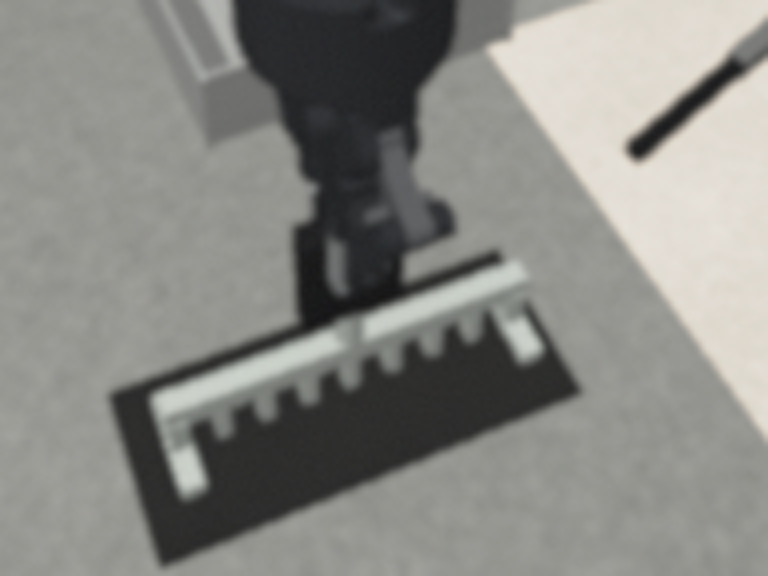

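The rake hangs level just above the middle of the pad. I'll lower it gently in steps.

```bash
python3 -m inch '[[[-1,0,0,-1,0,0,0],[-1,0,0,-2,0,0,0],[-1,0,0,-3,0,0,0],[-1,0,0,-4,0,0,0],[-1,0,0,-4.5,0,0,0],[-1,0,0,-5,0,0,0],[-1,0,0,-5,0,0,0],[-1,0,0,-5,0,0,0],[-1,0,0,-5,0,0,0],[-1,0,0,-5,0,0,0]]]'
```

```text
t: 27.48
eef_pos: [0.4922, -0.3148, 0.0708]
orientation: [0.0, 1.0, -0.012, 0.0]
ft_force: [-0.3, 0.3, -2.2]
finger_gap: 0.0123
gripper_force: 60.8
```

```bash
python3 -m inch '[[[-1,0,0,-0.2,0,0,0],[-1,0,0,-0.4,0,0,0],[-1,0,0,-0.6,0,0,0],[-1,0,0,-0.8,0,0,0],[-1,0,0,-1,0,0,0],[-1,0,0,-1,0,0,0],[-1,0,0,-1,0,0,0],[-1,0,0,-1,0,0,0],[-1,0,0,-1,0,0,0],[-1,0,0,-1,0,0,0]]]'; python3 -c "
from h import *
print(manip.get_obs()['moment'])"
```

```text
t: 28.32
eef_pos: [0.4921, -0.3148, 0.0699]
orientation: [0.0, 1.0, -0.012, -0.0]
ft_force: [-1.1, 0.6, -0.8]
finger_gap: 0.0126
gripper_force: 61.1
[ 0.06653261  0.18721901 -0.01280844]
```

```bash
python3 -m inch '[[[-1,0,0,-0.3,0,0,0],[-1,0,0,-0.6,0,0,0],[-1,0,0,-0.8,0,0,0],[-1,0,0,-0.8,0,0,0],[-1,0,0,-0.8,0,0,0],[-1,0,0,-0.8,0,0,0],[-1,0,0,-0.8,0,0,0],[-1,0,0,-0.8,0,0,0],[-1,0,0,-0.8,0,0,0],[-1,0,0,-0.8,0,0,0]]]'
```

```text
t: 29.15
eef_pos: [0.4921, -0.3148, 0.0699]
orientation: [0.0, 1.0, -0.012, 0.0]
ft_force: [-2.8, 2.5, 5.5]
finger_gap: 0.013
gripper_force: 62.0
```

```bash
python3 -m inch '[[[-0.6,0,0,0,0,0,0],[-0.3,0,0,0,0,0,0],[0,0,0,0,0,0,0],[0.5,0,0,0,0,0,0],[1,0,0,0,0,0,0],[1,0,0,0,0,0,0],[1,0,0,0,0,0,0],[1,0,0,0,0,0,0],[1,0,0,0,0,0,0],[1,0,0,0,0,0,0]]]'
```

```text
t: 29.98
eef_pos: [0.4922, -0.3148, 0.069]
orientation: [0.0, 1.0, -0.012, -0.0]
ft_force: [-0.0, 0.5, 0.0]
finger_gap: 0.0854
gripper_force: 0.0
```

```bash
python3 -m inch '[[[1,0,0,5,0,0,0],[1,0,0,15,0,0,0],[1,0,0,30,0,0,0],[1,0,0,50,0,0,0],[1,0,0,75,0,0,0],[1,0,0,100,0,0,0],[1,0,0,120,0,0,0],[1,0,0,130,0,0,0],[1,0,0,130,0,0,0],[1,0,0,130,0,0,0]]]'
python3 - <<'E'
from h import *
a=snap("side","s6");b=snap("wrist","w6")
for c in ["side","wrist"]:
  for t in ["rake","rake_grip","pad"]: print(c,t,[np.round(r["xyz"],4).tolist() for r in spotter.tip_of(c,t)[:1]])
s=cv2.resize(a[170:384,150:342],(538,600));w=cv2.resize(b[:,:],(262,196));o=np.zeros((600,800,3),np.uint8);o[:,:538]=s;o[:196,538:]=w
cv2.imwrite("pics/f.png",o[:,:,::-1])
E
```

```text
t: 30.82
eef_pos: [0.4924, -0.315, 0.1994]
orientation: [0.0, 1.0, -0.012, 0.0]
ft_force: [0.1, 0.1, -0.1]
finger_gap: 0.0852
gripper_force: 0.0
side rake [[0.494, -0.3116, 0.0029]]
side rake_grip [[0.4949, -0.3089, 0.0838]]
side pad [[0.4917, -0.3133, -0.0001]]
wrist rake [[0.4946, -0.3152, 0.006]]
wrist rake_grip [[0.497, -0.3176, 0.0901]]
wrist pad []
```

View pics/f.png

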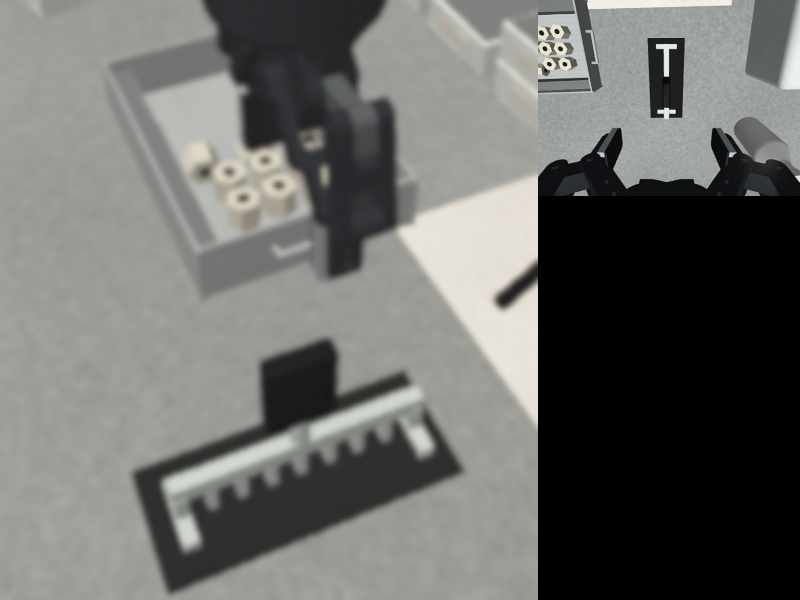

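The rake stands upright on the middle of the pad and has been let go. The blocks lie flat in the tray and the gripper is clear.

```bash
python3 -c "
from cell import manip
print(manip.finish_job())"
```

```text
the job is handed in; nothing more can be done
None
```

I handed the job in at about 31 s; no verdict came back, but my last pictures showed the blocks in one layer on the tray floor and the rake upright on its pad, with readings of about 13 N at most on the rails.

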